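# Load the refill tray and drop the bar latch

### The arm

A 7-joint arm with a two-finger parallel gripper is mounted at the origin on the work surface. World frame = base frame: x ahead of the robot, y to its left, z up, the work surface at z = 0. Lengths are in m, angles in rad, forces in N, time in s.
With the tool pointing down it reaches from about 0.35 to 0.9 m from the base axis. Payload 8.1 kg.
Tool frame: the origin (TCP) lies midway between the tips of the shut fingers; the grasp point (between the pads) lies 19 mm behind it; z points along the fingers, y is the line along which they close (so a half turn about z gives the same grasp; the last joint's range is limited). The gripper opens to 85 mm and grips with 20 to 120 N. Pads are 22 mm wide; open, the fingers measure 114 mm over their backs; the gripper's body (76 mm by 85 mm) begins 54 mm behind the grasp point. The pads swing forward as they close: fully open they stand 13 mm farther back than shut.
Start: joints at [1.068, 0.434, 0.025, 1.573, -0.012, 1.134, -0.075], TCP at [0.243, -0.576, 0.231] pointing down, gripper open.
Joint ranges: [-2.62, 2.62], [-0.44, 2.09], [-1.27, 1.32], [0.08, 2.57], [-1.32, 4.46], [0.12, 2], [-2.74, 2.74]. Speed limits (rad/s): [2.22, 2.22, 3.01, 3.01, 3.14, 3.14, 3.14].

### API

Orientations are given as a unit quaternion [w, x, y, z].
In Python, from rig import sense, camera, sign_off, boxes_of, trace gives the robot as it stands.
- The arm moves only by the shell command python3 -m creep 'ROWS' [FORCE]. ROWS is JSON, one flat list of numbers, 7 for each row, row after row: the closure, from -1 (fully open) to 1 (shut), then the shift along the world's x, y, z in units of 150 mm (1.0 is 150 mm), then the turn, a rotation vector about the world's x, y, z in units of 30 degrees (1.0 is 30 degrees). In form: [jaw, dx, dy, dz, rx, ry, rz, jaw, dx, dy, dz, rx, ry, rz, ...]. A call has 1 to 20 rows; each row shifts and turns the commanded pose from where the row before left it; what a row does not reach is not made up. A row lasts 1/10 s, in which the tool goes at most 50 mm and 8.59 degrees, less where a joint would pass 70% of its speed; a pose out of reach is approached as far as the arm can. A call with a number of a shift or a turn outside -1 to 1 is refused whole. A call with a gripper value outside its range is refused whole. The fingers move at their own pace and stop on an object; FORCE is the grip in N (left out, the last holds). Time passes only in rows, so rows that do not move let the fingers close. It gives the time, the measured TCP pose, the force, the opening and the grip force at its end, in the units of the state.
- sense(): the state, without advancing time (a new reading comes with each control period).
- camera(name): name is "side" or "top" or "wrist"; returns a dict with "pixels" (384x512x3 uint8, blue, green, red), "depth" (384x512 float32, m along the optical axis (not along the pixel's ray), 0 where there is no reading), "K" (3x3 intrinsics, pixels), "world_to_cam" (4x4, takes a point from world to camera coordinates); the wrist camera has in their place "mount" (4x4, takes a point from camera to tool coordinates, whose origin is the TCP and whose axes are the flange's). Camera axes: x right, y down, z forward; pixel columns grow to the right and rows downward; lengths in m; the calibration is good to about 2 mm. A picture is of the moment at which its call begins: read the wrist's pose just before it.
- sign_off(): hands the job in; it is judged then, once.
Trained networks look in a picture, given as the dict that the camera call returned (one of the last four; its "shot" number tells which), for a name from the list of things; names that differ only in an ending like _2 or _b are one class to them, and where a whole thing is asked for, a point or a joint stands for the part that bears it (a point fixed in the world has none). Each returns a list of dicts, best first, with "conf" (0 to 1); they miss things now and then, are a little off and sometimes report something else, mostly with a low value. They report only what shows in the picture. A call takes as long as a camera call. They do not tell look-alikes from the thing itself.
- boxes_of(target, picture): "bbox" ([left, top, right, bottom] in pixels, round what is visible of it).
- trace(target, picture): "pixels" (384x512 bool, what is visible of it) and "bbox" ([left, top, right, bottom] in pixels, round what is visible of it).
The state is a dict: "time": time; "qpos": joint angles; "joint_velocities": joint speeds; "joint_efforts": joint torques, N m; "eef_pos": TCP position; "tcp_rot": TCP orientation; "wrist_force": force on the tool from outside, world axes, zero at the start; "wrist_torque": the same for the moment, N m; "opening": finger opening in m; "grip_force": force on a finger pad.
Only numpy, scipy, OpenCV 4.12 (cv2) and the standard library are available. Lean on these libraries where they do the work, as an engineer would, in place of code of your own. Each camera call takes 0.05 s, during which the arm holds its last target. There are 200 camera calls.

### The job

Load the plywood refill tray into the feed bay on the packing bench: slide it in lengthwise, flat on the bench between the rails and under the bridge, until it is fully home against the back stop. With the tray home, swing the upright bar latch down across the mouth until it rests in its catch; lower it under control rather than letting it fall. Leave the other things on the bench where they are.

Things in the scene. Friction and masses are not known exactly. Their poses are not given: they have to be found in the camera images.
- tray: Loose open plywood tray of small cartons, 150 mm long (x), 80 wide (y), walls 50 high, about 0.45 kg. A handle board stands across its middle: 12 mm thick along x, 56 wide along y, top 115 mm above the underside; cartons up to 37 mm high. Origin: centre of the underside, z up. The same end for end. Starts on the bench, right of the bay.
- bay: Fixed grey metal feed bay. Origin on the bench where the centre of the tray's underside lies when home; +x is the way in (roughly away from the robot), y left, z up. Rails along x: inner faces at y = +-45 mm, 10 thick, 30 high, from x = -110 to +90. Back stop: face at x = +75, 45 high. Pivot cheeks of the bar at x = -88, y = +95, 30 wide along y, 60 high.
- bridge (a point): Middle of the underside of the bay's bridge, 61 mm above the bench, at x = 62 mm in the bay's frame. The bridge board is 37 mm along x, 140 mm along y, 10 mm thick; its legs stand outside the rails. The tray's inner end goes under it; the handle board stays outside.
- catch (a point): Saddle of the bar's catch, at x = -88, y = -66, z = 33 mm in the bay's frame: a U open upwards, two cheeks 62 mm high, 20 mm wide along y, 38 mm over both along x, 18 mm apart.
- bar (a joint): Angle of the bar latch (rad): 0 = level, in its catch; 1.57 = straight up; 1.80 = open stop, leaning to the bay's +y. A flat steel bar 215 mm long from the pivot, 14 thick (bay's x), 22 deep, 0.15 kg, turning about the bay's x axis with light friction; it falls unless held when well off the vertical. Lowered, its free end stands out 44 mm beyond the catch and can be held there.
- bar_pivot (a point): Pivot axis of the bar latch, in the middle of its thickness: at x = -88, y = +95, z = 45 mm in the bay's frame.
- bar_grip (a point): Point on the middle line of the bar 193 mm from the pivot, 22 mm short of its free end: a place to hold it. It moves with the bar; its y axis points from the free end to the pivot, its x axis along the thickness.
- tape_roll: Bystander: cardboard tape core lying flat, 92 mm across, 45 mm high, left of the bay. Origin: centre of the underside.
- glue_jar: Bystander: jar, 44 mm across, 75 mm high, right of the bay. Origin: centre of the underside.
- stapler: Bystander: long black stapler, 210 mm long (x), 36 mm wide, 70 mm high, beyond the tray. Origin: centre of the underside.
- carton_small: Bystander: small carton, 120 x 90 x 70 mm, at the left. Origin: centre of the underside.
- tin_mug: Bystander: mug, 72 mm across, 85 mm high, at the left. Origin: centre of the underside.
- card_stack: Bystander: stack of header cards, 160 x 110 x 35 mm, at the right. Origin: centre of the underside.
- wrench: Bystander: wrench lying flat at the right, beyond the stack of cards.
Not all that is in view belongs to the job. What is shaped like the tray but green is not meant.

How it is judged:
On the way:
1. the tray stands fully home in the bay while the bar is still up (x of tray in the frame of bay between -0.008 and 0.006 m and y of tray in the frame of bay between -0.009 and 0.009 m and height (world z) of tray below 0.006 m and angle between tray's own z axis and vertical below 0.06 rad and angle between the x axis of tray and the x axis of bay, either way round below 0.15 rad and value of joint bar above 0.8 rad), for 0.2 s.
At the end, for the whole second after the job is handed in: The tray stands flat on the bench in the bay, lengthwise, within 8 mm of the back stop (between the rails, turned by less than 0.15 rad, tilted by less than 0.06 rad, underside less than 6 mm above the bench), the bar lies in its catch (joint below 0.05 rad), and both are at rest (x of tray in the frame of bay between -0.008 and 0.006 m and y of tray in the frame of bay between -0.009 and 0.009 m and height (world z) of tray below 0.006 m and angle between tray's own z axis and vertical below 0.06 rad and angle between the x axis of tray and the x axis of bay, either way round below 0.15 rad and value of joint bar below 0.05 rad and velocity of joint bar between -0.1 and 0.1 rad/s and linear speed of tray below 0.02 m/s); the robot touches nothing.
It fails at once if the bar falls: it closes faster than 4 rad/s (velocity of joint bar below -4 rad/s).
It fails at once if a bystander is moved by more than 25 mm (distance of any of tape_roll, glue_jar, stapler, carton_small, tin_mug, card_stack, wrench from where it was at the start of the episode above 0.025 m).
It also fails if it takes over 58 s, if anything falls off the work surface, if the arm or the gripper's body presses on something with over 40 N, if the wrist force passes 120 N, or if a joint passes its speed limit or range.

## Working session

There is one attempt and no reset: what is moved stays moved. The work goes in short steps, Python scripts to look and compute and a shell command to move; the robot and the scene stay as the last step left them, time stands still between calls to the robot, and variables do not carry over. Pictures are saved under pics/ and viewed, at most 10 in all, crops included, and the job is handed in when it is done.

```bash
mkdir -p pics; cat > h.py <<'E'
import numpy as np, cv2
from rig import sense,camera,boxes_of,trace
def world(p,T=None):
    d=p["depth"];K=p["K"];v,u=np.mgrid[:d.shape[0],:d.shape[1]]
    P=np.stack([(u-K[0,2])*d/K[0,0],(v-K[1,2])*d/K[1,1],d,np.ones_like(d)],-1)
    W=np.linalg.inv(p["world_to_cam"]) if T is None else T
    W=(P@W.T)[...,:3]; W[d<=0]=np.nan; return W
E
python3 - <<'E'
from h import *
print(sense())
ims=[]
for n in("side","top"):
    p=camera(n);np.savez(f"/tmp/{n}.npz",**{k:p[k] for k in("pixels","depth","K","world_to_cam")})
    cv2.imwrite(f"pics/{n}.png",p["pixels"]);print(n,p["world_to_cam"].round(3).tolist())
    W=world(p)
    for t in("tray","bay","bar","tape_roll","glue_jar","stapler","carton_small","tin_mug","card_stack","wrench"):
        for r in trace(t,p)[:3]:
            q=W[r["pixels"]];q=q[~np.isnan(q[:,0])]
            if len(q): print(n,t,round(r["conf"],2),np.round(r["bbox"]).tolist(),np.median(q,0).round(3),q.min(0).round(3),q.max(0).round(3))
E
```

```text
{'time': 0.0, 'qpos': array([ 1.0683929 ,  0.43520374,  0.02497033,  1.57408086, -0.01161326,
        1.13397737, -0.07513794]), 'joint_velocities': array([ 3.81089360e-04, -8.87590539e-04,  9.49947002e-04,  8.10113390e-04,
        8.04618142e-05, -1.96989489e-04,  1.78838502e-04]), 'joint_efforts': array([-4.95304230e-04, -6.70479012e+01,  1.02522556e+00, -3.16207302e+01,
        1.56475342e-02,  1.24306051e-02,  1.34469366e-05]), 'eef_pos': array([ 0.2430374 , -0.57527989,  0.23054415]), 'tcp_rot': array([-7.31924088e-04,  9.80096814e-01,  1.98518650e-01, -2.12325525e-04]), 'wrist_force': array([ 0.41909373,  0.71592756, -0.17322694]), 'wrist_torque': array([ 0.03411244, -0.05141559, -0.02925485]), 'grip_force': 0.0, 'opening': 0.08545831030216089}
side [[-0.919, -0.395, 0.013, 0.479], [-0.299, 0.675, -0.674, 0.24], [0.257, -0.623, -0.738, 1.122], [0.0, 0.0, 0.0, 1.0]]
side tray 0.94 [344.0, 148.0, 370.0, 186.0] [ 0.29  -0.301  0.042] [ 0.239 -0.387 -0.001] [ 0.347 -0.233  0.12 ]
side tray 0.72 [202.0, 194.0, 274.0, 275.0] [0.544 0.139 0.046] [ 0.455 -0.022 -0.004] [0.71  0.269 0.2
[... 2418 characters left out ...]
   ] [ 0.834 -0.181  0.074]
top stapler 0.59 [152.0, 177.0, 186.0, 194.0] [0.533 0.242 0.192] [ 0.524  0.225 -0.005] [0.576 0.343 0.264]
top stapler 0.33 [150.0, 149.0, 243.0, 218.0] [0.586 0.128 0.065] [ 0.458  0.025 -0.004] [0.686 0.267 0.264]
top carton_small 0.54 [172.0, 139.0, 199.0, 169.0] [0.68  0.229 0.042] [ 0.63   0.182 -0.004] [0.732 0.281 0.052]
top tin_mug 0.75 [102.0, 164.0, 136.0, 189.0] [0.593 0.444 0.046] [ 0.555  0.396 -0.   ] [0.625 0.497 0.089]
top card_stack 0.67 [389.0, 212.0, 428.0, 262.0] [ 0.4   -0.529  0.036] [ 0.322 -0.608 -0.005] [ 0.484 -0.477  0.044]
top wrench 0.64 [374.0, 143.0, 398.0, 194.0] [ 0.649 -0.485  0.007] [ 0.554 -0.519 -0.005] [ 0.726 -0.45   0.014]
```

View pics/top.png

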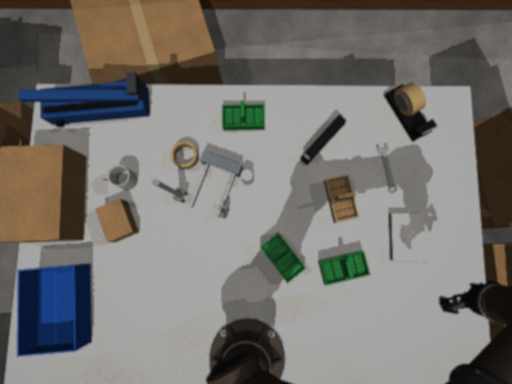

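View pics/side.png

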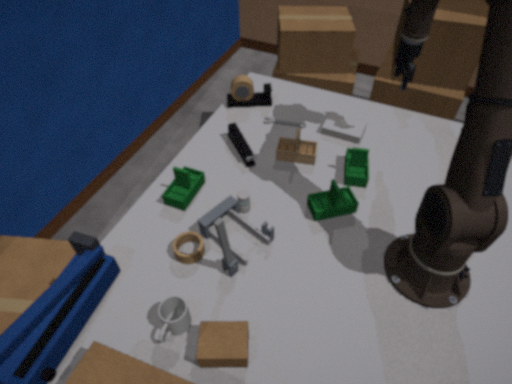

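The candidates for the tray in the top view are green at (243,115), (282,257) and (344,267), and plywood at (341,199). The plywood one fits the description because the green look-alikes are excluded. The bay is around (215,180), with the bar at (170,190) leaning left. Next I'll fit poses and confirm the tray in a crop.

```bash
cat > fit.py <<'E'
from h import *
from scipy.optimize import least_squares
def sd(P,c,h):
    q=np.abs(P-np.array(c))-np.array(h)
    return np.linalg.norm(np.maximum(q,0),axis=1)+np.minimum(q.max(1),0)
def B(x0,x1,y0,y1,z0,z1): return ((x0+x1)/2e3,(y0+y1)/2e3,(z0+z1)/2e3),((x1-x0)/2e3,(y1-y0)/2e3,(z1-z0)/2e3)
BAY=[B(-110,90,45,55,0,30),B(-110,90,-55,-45,0,30),B(75,85,-45,45,0,45),B(43.5,80.5,-70,70,61,71),B(43.5,80.5,55,70,0,71),B(43.5,80.5,-70,-55,0,71),B(-107,-69,-76,-56,0,62),B(-107,-69,80,110,0,60)]
TRAY=[B(-75,75,34,40,0,50),B(-75,75,-40,-34,0,50),B(69,75,-40,40,0,50),B(-75,-69,-40,40,0,50),B(-6,6,-28,28,0,115),B(-70,70,-35,35,0,37)]
def fit(P,boxes,x0,bar=False):
    def loc(v):
        c,s=np.cos(v[2]),np.sin(v[2]);d=P-[v[0],v[1],0]
        return np.c_[c*d[:,0]+s*d[:,1],-s*d[:,0]+c*d[:,1],d[:,2]]
    def f(v):
        L=loc(v);D=[sd(L,*b) for b in boxes]
        if bar:
            d=L-[-.088,.095,.045];c,s=np.cos(v[3]),np.sin(v[3])
            M=np.c_[d[:,0],-d[:,1]*c+d[:,2]*s,d[:,1]*s+d[:,2]*c]
            D.append(sd(M,(0,.1075,0),(.007,.1075,.011)))
        return np.min(D,0)
    best=min((least_squares(f,x,loss="soft_l1",f_scale=.003) for x in x0),key=lambda r:r.cost)
    return best.x,np.median(np.abs(f(best.x))),len(P)
def cloud(lo,hi,pics):
    A=[]
    for p in pics:
        W=world(p).reshape(-1,3);A.append(W[((W>lo)&(W<hi)).all(1)])
    return np.vstack(A)
E
python3 - <<'E'
from fit import *
top,side=[dict(np.load(f"/tmp/{n}.npz")) for n in("top","side")]
for nm,pp in(("both",[top,side]),("top",[top]),("side",[side])):
    P=cloud([.43,-.38,.012],[.62,-.2,.2],pp)
    print(nm,"tray",fit(P,TRAY,[[.52,-.29,a] for a in(-.3,0,.3,.6,1.3,1.9,2.6)]))
    P=cloud([.44,.02,.012],[.72,.32,.29],pp)
    P=P[(np.hypot(P[:,0]-.675,P[:,1]-.23)>.055)&(np.hypot(P[:,0]-.592,P[:,1]-.008)>.032)]
    print(nm,"bay",fit(P,BAY,[[.59,.13,a,1.8] for a in(-.5,-.3,-.1)],True))
im=np.hstack([cv2.resize(top["pixels"][160:290,250:390],None,fx=3,fy=3,interpolation=2),cv2.resize(top["pixels"][130:230,140:260],(360,390),interpolation=2)])
cv2.imwrite("pics/crop.png",im)
E
```

```text
both tray (array([ 0.52679077, -0.31223413,  3.32464575]), np.float64(0.001683709569612881), 2002)
both bay (array([ 0.5822547 ,  0.11804301, -0.34027292,  1.66999942]), np.float64(0.0010619052301552856), 2989)
top tray (array([ 0.52821505, -0.31497215,  0.22057907]), np.float64(0.0013564766821602472), 1107)
top bay (array([ 0.58461129,  0.11780988, -0.3415994 ,  1.66735702]), np.float64(0.001166262442612258), 1177)
side tray (array([ 0.52531362, -0.3135881 ,  0.22278848]), np.float64(0.0014307400857327983), 895)
side bay (array([ 0.58182774,  0.11788235, -0.34072098,  1.66985318]), np.float64(0.0008584501327087326), 1812)
```

View pics/crop.png

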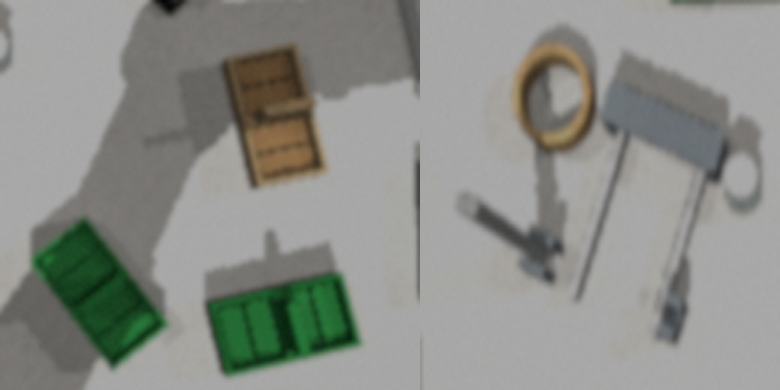

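The crop confirms it. The plywood tray, with its handle board at crop (290,108), is the one meant. The other two in the crop are green. Fitted poses are tray (0.527,-0.313, yaw 0.20) and bay (0.583,0.118, yaw -0.34), with the bar at about 1.67.

```bash
python3 -m creep '[-1,0.189,0.175,0,0,0,0.262,-1,0.189,0.175,0,0,0,0.262,-1,0.189,0.175,0,0,0,0.262,-1,0.189,0.175,0,0,0,0.262,-1,0.189,0.175,0,0,0,0.262,-1,0.189,0.175,0,0,0,0.262,-1,0.189,0.175,0,0,0,0.262,-1,0.189,0.175,0,0,0,0.262,-1,0.189,0.175,0,0,0,0.262,-1,0.189,0.175,0,0,0,0.262,-1,0,0,0,0,0,0,-1,0,0,0,0,0,0]'
cat > rel.py <<'E'
# remaining move: python rel.py x y z toolyaw  -> units
import sys;from h import *
from scipy.spatial.transform import Rotation as R
def rel(x,y,z,yaw):
    s=sense();q=s["tcp_rot"]
    want=R.from_euler("z",yaw)*R.from_euler("x",np.pi)
    r=(want*R.from_quat(q[[1,2,3,0]]).inv()).as_rotvec()
    print("t",s["time"],"pos",s["eef_pos"].round(4),"shift",((np.array([x,y,z])-s["eef_pos"])/.15).round(3),"turn",(np.degrees(r)/30).round(3),"F",s["wrist_force"].round(1),"open",s["opening"].round(4),"q",s["qpos"].round(2))
if __name__=="__main__": rel(*map(float,sys.argv[1:]))
E
python3 - <<'E'
from fit import *
from scipy.spatial.transform import Rotation as R
s=sense();p=camera("wrist")
T=np.eye(4);T[:3,:3]=R.from_quat(s["tcp_rot"][[1,2,3,0]]).as_matrix();T[:3,3]=s["eef_pos"]
W=world(p,T@p["mount"]);print(s["eef_pos"],s["tcp_rot"])
m=W.reshape(-1,3);m=m[((m>[.42,-.42,.012])&(m<[.64,-.2,.13])).all(1)];print(len(m))
if len(m)>50: print(fit(m[::10],TRAY,[[.527,-.313,.2]]))
h=m[m[:,2]>.09]; print(h.mean(0),h.min(0),h.max(0)) if len(h) else 0
cv2.imwrite("pics/w1.png",p["pixels"])
E
python3 rel.py .527 -.313 .076 1.775
```

```text
time: 2.3
eef_pos: [0.5273, -0.3124, 0.2312]
tcp_rot: [-0.0, 0.632, 0.775, 0.0]
wrist_force: [0.2, -0.4, 0.0]
opening: 0.0853
grip_force: 0.0
[ 0.52729209 -0.31243221  0.23117637] [-8.81898646e-05  6.32194794e-01  7.74809479e-01  7.94692344e-05]
12545
(array([ 0.52533901, -0.31493148,  0.22285881]), np.float64(0.0007925488889071602), 1255)
[ 0.52459166 -0.31114507  0.11400916] [ 0.51372692 -0.34220408  0.09053151] [ 0.53642509 -0.28598944  0.11718533]Traceback (most recent call last):
  File "rel.py", line 9, in <module>
    if __name__=="__main__": rel(*map(float,sys.argv[1:]))
                             ~~~^^^^^^^^^^^^^^^^^^^^^^^^^^
  File "rel.py", line 8, in rel
    print("t",s["time"],"pos",s["eef_pos"].round(4),"shift",((np.array([x,y,z])-s["eef_pos"])/.15).round(3),"turn",(np.degrees(r)/30).round(3),"F",s["wrist_force"].round(1),"open",s["opening"].round(4),"q",s["qpos"].round(2))
                                                                                                                                                                                    ^^^^^^^^^^^^^^^^^^
AttributeError: 'float' object has no attribute 'round'
```

```bash
sed -i 's/s\["opening"\].round(4)/round(s["opening"],4)/' rel.py; python3 -m creep '[-1,-0.013,-0.017,-0.255,0,0,0.04,-1,0,0,-0.255,0,0,0,-1,0,0,-0.255,0,0,0,-1,0,0,-0.255,0,0,0,-1,0,0,0,0,0,0,1,0,0,0,0,0,0,1,0,0,0,0,0,0,1,0,0,0,0,0,0,1,0,0,0,0,0,0,1,0,0,0,0,0,0,1,0,0,0,0,0,0,1,0,0,0,0,0,0,1,0,0,0,0,0,0,1,0,0,0,0,0,0]' 60; python3 rel.py .527 -.313 .076 1.794
```

```text
time: 3.75
eef_pos: [0.5256, -0.316, 0.0793]
tcp_rot: [0.001, 0.624, 0.781, 0.0]
wrist_force: [1.4, 0.4, 6.5]
opening: 0.0113
grip_force: 61.3
t 3.75 pos [ 0.5256 -0.316   0.0793] shift [ 0.009  0.02  -0.022] turn [0.002 0.003 0.003] F [1.4 0.4 6.5] open 0.0113 q [ 0.69  0.6  -0.34  1.74  0.26  0.84  0.45]
```

```bash
python3 -m creep '[1,0,0,0.1,0,0,0,1,0,0,0.2,0,0,0,1,0,0,0.25,0,0,0,1,0,0,0.25,0,0,0,1,-0.058,0.237,0,0,0,-0.077,1,-0.058,0.237,0,0,0,-0.077,1,-0.058,0.237,0,0,0,-0.077,1,-0.058,0.237,0,0,0,-0.077,1,-0.058,0.237,0,0,0,-0.077,1,-0.058,0.237,0,0,0,-0.077,1,-0.058,0.237,0,0,0,-0.077,1,-0.058,0.237,0,0,0,-0.077,1,-0.058,0.237,0,0,0,-0.077,1,-0.058,0.237,0,0,0,-0.077,1,-0.058,0.237,0,0,0,-0.077,1,-0.058,0.237,0,0,0,-0.077,1,-0.058,0.237,0,0,0,-0.077,1,-0.058,0.237,0,0,0,-0.077,1,0,0,0,0,0,0,1,0,0,0,0,0,0]'; python3 rel.py .404 .181 .080 1.231
python3 - <<'E'
from fit import *
from scipy.spatial.transform import Rotation as R
pp=[]
for n in("top","side"):
    p=camera(n);pp.append(p);cv2.imwrite(f"pics/{n}2.png",p["pixels"])
    W=cloud([.3,.05,.13],[.51,.3,.2],[p]);W[:,2]-=.120
    print(n,fit(W,TRAY[:5],[[.404,.181,-.34]]))
E
```

```text
time: 5.75
eef_pos: [0.402, 0.1823, 0.1984]
tcp_rot: [0.0, 0.816, 0.577, -0.001]
wrist_force: [-0.3, -0.9, -6.1]
opening: 0.0115
grip_force: 59.5
t 5.75 pos [0.402  0.1823 0.1984] shift [ 0.013 -0.009 -0.789] turn [ 0.002 -0.002  0.   ] F [-0.3 -0.9 -6.1] open 0.0115 q [-0.08  0.22 -0.55  2.01  0.14  0.95 -1.04]
top (array([ 0.39844369,  0.1889848 , -0.33778777]), np.float64(0.004130330780678314), 586)
side (array([ 0.40115831,  0.18186127, -0.35121793]), np.float64(0.0014444427775095027), 1709)
```

View pics/top2.png

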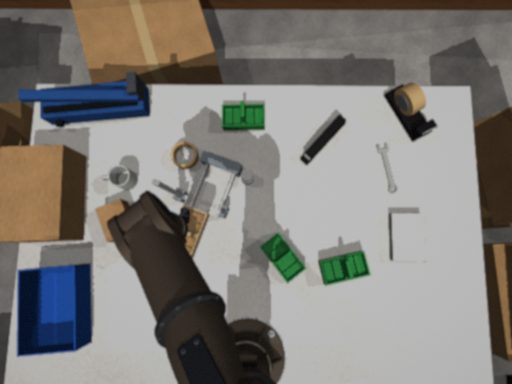

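The tray is held in line with the mouth at (195,230) and everything else is unmoved. The forearm passes over the carton at (115,220), so I'll check its clearance before lowering.

```bash
python3 - <<'E'
from fit import *
p=camera("top");W=world(p)
for v in range(195,270,15): print(v,[(u,W[v,u].round(2).tolist()) for u in (115,125,140,155,175)])
pp=[camera("top"),camera("side")]
for n,q in zip("TS",pp):
    P=cloud([.44,.02,.012],[.72,.32,.29],[q])
    P=P[(np.hypot(P[:,0]-.675,P[:,1]-.23)>.055)&(np.hypot(P[:,0]-.592,P[:,1]-.008)>.032)]
    L=(P[:,:2]-[.583,.118])@np.array([[.943,.3335],[-.3335,.943]])
    P=P[L[:,0]>-.112]
    print(n,fit(P,BAY,[[.583,.118,-.34,1.67]],True))
E
```

```text
195 [(115, [0.53, 0.47, 0.01]), (125, [nan, nan, nan]), (140, [0.46, 0.18, 0.59]), (155, [0.46, 0.16, 0.58]), (175, [nan, nan, nan])]
210 [(115, [0.48, 0.44, 0.07]), (125, [0.43, 0.21, 0.59]), (140, [0.43, 0.18, 0.61]), (155, [0.43, 0.14, 0.63]), (175, [0.48, 0.26, 0.0])]
225 [(115, [0.4, 0.22, 0.61]), (125, [0.4, 0.2, 0.61]), (140, [0.4, 0.17, 0.63]), (155, [0.4, 0.14, 0.63]), (175, [0.4, 0.12, 0.58])]
240 [(115, [0.37, 0.21, 0.62]), (125, [0.37, 0.19, 0.63]), (140, [0.37, 0.16, 0.65]), (155, [0.37, 0.13, 0.66]), (175, [0.37, 0.1, 0.65])]
255 [(115, [0.33, 0.46, -0.0]), (125, [0.35, 0.19, 0.64]), (140, [0.35, 0.15, 0.66]), (155, [0.35, 0.12, 0.68]), (175, [0.35, 0.09, 0.68])]
T (array([ 0.58478315,  0.11777242, -0.34065463,  1.66643491]), np.float64(0.0011134446719972503), 1170)
S (array([ 0.58207426,  0.11783276, -0.33901876,  1.67010454]), np.float64(0.0008492489962315369), 1544)
```

```bash
python3 -m creep '[1,0,0,-0.15,0,0,0,1,0,0,-0.15,0,0,0,1,0,0,-0.15,0,0,0,1,0,0,-0.15,0,0,0,1,0,0,-0.15,0,0,0,1,0,0,-0.035,0,0,0,1,0,0,0,0,0,0,1,0.0943,-0.0333,0,0,0,0,1,0.0943,-0.0333,0,0,0,0,1,0.0943,-0.0333,0,0,0,0,1,0.0943,-0.0333,0,0,0,0,1,0.0943,-0.0333,0,0,0,0,1,0,0,0,0,0,0]'; python3 rel.py .583 .118 .080 1.231
python3 - <<'E'
from h import *
a=[cv2.resize(camera("top")["pixels"][130:260,130:270],(400,371),interpolation=2),cv2.resize(camera("side")["pixels"][170:290,180:310],(400,371),interpolation=2)]
cv2.imwrite("pics/in1.png",np.hstack(a))
E
```

```text
time: 7.3
eef_pos: [0.4766, 0.1557, 0.0806]
tcp_rot: [0.0, 0.818, 0.575, 0.001]
wrist_force: [-0.5, 0.1, -6.0]
opening: 0.0112
grip_force: 59.9
t 7.3 pos [0.4766 0.1557 0.0806] shift [ 0.709 -0.251 -0.004] turn [-0.     0.003  0.011] F [-0.5  0.1 -6. ] open 0.0112 q [-0.07  0.47 -0.46  2.01  0.31  0.73 -1.07]
```

View pics/in1.png

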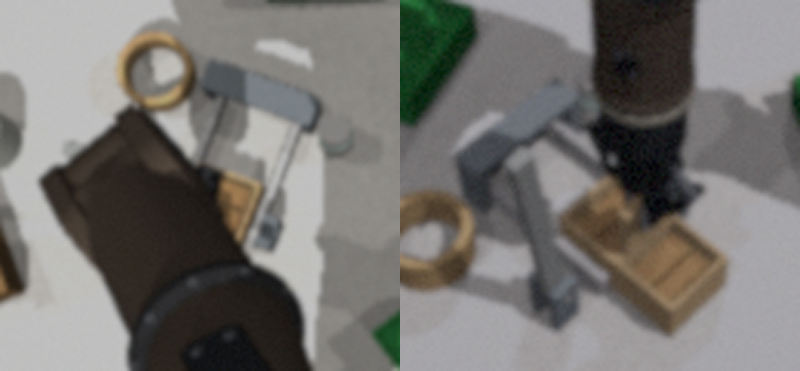

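The tray's nose is between the rails (left crop (238,190), right crop (590,220)) and no side forces show. I'll slide on.

```bash
python3 -m creep '[1,0.0943,-0.0333,0,0,0,0,1,0.0943,-0.0333,0,0,0,0,1,0.0943,-0.0333,0,0,0,0,1,0.0943,-0.0333,0,0,0,0,1,0.0943,-0.0333,0,0,0,0,1,0.0943,-0.0333,0,0,0,0,1,0.025,-0.009,0,0,0,0,1,0.025,-0.009,0,0,0,0,1,0.025,-0.009,0,0,0,0,1,0.025,-0.009,0,0,0,0,1,0,0,0,0,0,0]'; python3 rel.py .583 .118 .080 1.231
```

```text
time: 8.5
eef_pos: [0.5739, 0.1215, 0.0806]
tcp_rot: [0.0, 0.817, 0.576, 0.0]
wrist_force: [-0.0, -0.0, -6.4]
opening: 0.0112
grip_force: 59.9
t 8.5 pos [0.5739 0.1215 0.0806] shift [ 0.061 -0.023 -0.004] turn [0.    0.001 0.006] F [-0.  -0.  -6.4] open 0.0112 q [ 0.    0.58 -0.44  1.8   0.32  0.83 -0.93]
```

```bash
python3 -m creep '[1,0.0126,-0.0044,0,0,0,0,1,0.0126,-0.0044,0,0,0,0,1,0.0126,-0.0044,0,0,0,0,1,0.0126,-0.0044,0,0,0,0,1,0,0,0,0,0,0]'; python3 -m creep '[1,0.0126,-0.0044,0,0,0,0,1,0,0,0,0,0,0]';python3 -m creep '[1,0.0126,-0.0044,0,0,0,0,1,0,0,0,0,0,0]'; python3 rel.py .583 .118 .080 1.231
```

```text
time: 9.0
eef_pos: [0.5815, 0.1187, 0.0806]
tcp_rot: [0.0, 0.817, 0.576, 0.0]
wrist_force: [-0.5, -0.0, -6.2]
opening: 0.0116
grip_force: 59.9
time: 9.2
eef_pos: [0.5824, 0.1185, 0.0804]
tcp_rot: [-0.0, 0.817, 0.576, -0.001]
wrist_force: [-2.1, 0.4, -4.8]
opening: 0.011
grip_force: 60.1
time: 9.4
eef_pos: [0.5827, 0.1185, 0.0802]
tcp_rot: [-0.001, 0.817, 0.577, -0.002]
wrist_force: [-9.2, 2.0, -2.0]
opening: 0.0114
grip_force: 60.7
t 9.4 pos [0.5827 0.1185 0.0802] shift [ 0.002 -0.003 -0.001] turn [-0.    -0.008  0.003] F [-9.2  2.  -2. ] open 0.0114 q [ 0.01  0.59 -0.43  1.78  0.32  0.84 -0.91]
```

It touched the stop within 1 mm of the fitted home position. Next I'll set the tray down, part the fingers a little and rise.

```bash
python3 -m creep '[1,-0.004,0.0015,-0.008,0,0,0,1,0,0,0,0,0,0,0.2,0,0,0,0,0,0,0.2,0,0,0,0,0,0,0.2,0,0,0,0,0,0,0.2,0,0,0,0,0,0,0.2,0,0,0.1,0,0,0,0.2,0,0,0.2,0,0,0,0.2,0,0,0.3,0,0,0,0.2,0,0,0.3,0,0,0,0.2,0,0,0.3,0,0,0,0.2,0,0,0.3,0,0,0,0.2,0,0,0.3,0,0,0,0.2,0,0,0,0,0,0]'
python3 rel.py .583 .118 .080 1.231
python3 - <<'E'
from fit import *
from scipy.spatial.transform import Rotation as R
s=sense();p=camera("wrist")
T=np.eye(4);T[:3,:3]=R.from_quat(s["tcp_rot"][[1,2,3,0]]).as_matrix();T[:3,3]=s["eef_pos"]
W=world(p,T@p["mount"]).reshape(-1,3)
side=camera("side");top=camera("top")
def toL(P):
    d=P-[.583,.118,0];c,sn=np.cos(-.34),np.sin(-.34);return np.c_[c*d[:,0]+sn*d[:,1],-sn*d[:,0]+c*d[:,1],d[:,2]]
for n,P in(("w",W),("s",world(side).reshape(-1,3)),("t",world(top).reshape(-1,3))):
    L=toL(P[~np.isnan(P[:,0])])
    m=L[(L[:,0]>-.095)&(L[:,0]<.041)&(abs(L[:,1])<.043)&(L[:,2]>.02)&(L[:,2]<.125)]
    if len(m)>80: print(n,fit(m[::max(1,len(m)//1500)],TRAY,[[0,0,0]]))
    b=L[(abs(L[:,0]+.088)<.02)&(L[:,1]>.06)&(L[:,1]<.18)&(L[:,2]>.09)&(L[:,2]<.28)]
    if len(b)>10:
        k=np.polyfit(b[:,2],b[:,1],1);print(" bar n",len(b),"x",b[:,0].mean(),b[:,0].min(),b[:,0].max(),"zmax",b[:,2].max(),"y at .238",np.polyval(k,.238),"slope",k[0])
v=np.hstack([cv2.resize(p["pixels"],(400,300)),cv2.resize(side["pixels"][170:290,180:340],(400,300),interpolation=2)]);cv2.imwrite("pics/home.png",v)
E
```

```text
time: 10.8
eef_pos: [0.5863, 0.1194, 0.3576]
tcp_rot: [0.002, 0.817, 0.576, 0.006]
wrist_force: [1.0, 0.6, -0.2]
opening: 0.0343
grip_force: 0.0
t 10.8 pos [0.5863 0.1194 0.3576] shift [-0.022 -0.009 -1.851] turn [-0.006  0.022  0.005] F [ 1.   0.6 -0.2] open 0.0343 q [ 0.06  0.36 -0.5   1.41  0.17  1.4  -0.78]
w (array([-0.00238487,  0.00015552, -0.00047407]), np.float64(0.0010065872291921641), 1613)
 bar n 2633 x -0.08560865785348834 -0.0963933520872108 -0.08176274895301963 zmax 0.2614542444048029 y at .238 0.11158778169855507 slope 0.11270009630282217
s (array([-0.00137732,  0.00075733,  0.00021643]), np.float64(0.0010103000299971215), 927)
 bar n 370 x -0.09383600239242657 -0.09792969497751644 -0.08190722378480689 zmax 0.2636746649908098 y at .238 0.11616464181629449 slope 0.09161835387078542
 bar n 26 x -0.08844187118332109 -0.09381913103732245 -0.08003482442575982 zmax 0.2621039584444611 y at .238 0.12058572290673378 slope -0.07606668334713071
```

View pics/home.png

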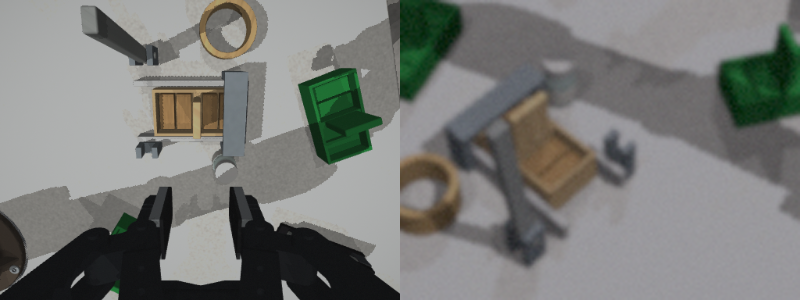

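The tray is home: the wrist view shows its inner end under the bridge at (225,110), and the bar is still up at (115,35). The bystanders are undisturbed. Next is the bar grip point at about (0.538, 0.255, 0.237).

```bash
python3 -m creep '[-0.3,-0.08,0.226,0,-0.006,0.022,0.005,-0.3,-0.08,0.226,0,0,0,0,-0.3,-0.08,0.226,0,0,0,0,-0.3,-0.08,0.226,0,0,0,0,-0.3,0,0,0,0,0,0,-0.3,0,0,0,0,0,0]'; python3 rel.py .538 .2548 .218 1.231
python3 - <<'E'
from fit import *
from scipy.spatial.transform import Rotation as R
s=sense();p=camera("wrist")
T=np.eye(4);T[:3,:3]=R.from_quat(s["tcp_rot"][[1,2,3,0]]).as_matrix();T[:3,3]=s["eef_pos"]
P=world(p,T@p["mount"]).reshape(-1,3)
d=P[~np.isnan(P[:,0])]-[.583,.118,0];c,sn=np.cos(-.34),np.sin(-.34);L=np.c_[c*d[:,0]+sn*d[:,1],-sn*d[:,0]+c*d[:,1],d[:,2]]
b=L[(abs(L[:,0]+.088)<.03)&(L[:,1]>.06)&(L[:,1]<.18)&(L[:,2]>.2)&(L[:,2]<.27)]
if len(b): print(len(b),np.percentile(b,[2,50,98],axis=0).round(4))
E
```

```text
time: 11.55
eef_pos: [0.5353, 0.2539, 0.3481]
tcp_rot: [-0.002, 0.816, 0.578, -0.007]
wrist_force: [1.2, -0.4, -0.3]
opening: 0.0555
grip_force: 0.0
t 11.55 pos [0.5353 0.2539 0.3481] shift [ 0.018  0.006 -0.867] turn [ 0.008 -0.026 -0.004] F [ 1.2 -0.4 -0.3] open 0.0555 q [-0.16  0.38 -0.54  1.42  0.19  1.41 -1.04]
747 [[-0.0963  0.106   0.206 ]
 [-0.0898  0.12    0.2584]
 [-0.0832  0.1263  0.2607]]
```

```bash
python3 -m creep '[-0.3,0.016,0.006,-0.2,0.008,-0.026,-0.004,-0.3,0,0,-0.2,0,0,0,-0.3,0,0,-0.2,0,0,0,-0.3,0,0,-0.2,0,0,0,-0.3,0,0,-0.067,0,0,0,-0.3,0,0,0,0,0,0,1,0,0,0,0,0,0,1,0,0,0,0,0,0,1,0,0,0,0,0,0,1,0,0,0,0,0,0,1,0,0,0,0,0,0,1,0,0,0,0,0,0,1,0,0,0,0,0,0]' 25; python3 rel.py .538 .2548 .218 1.231
```

```text
time: 12.9
eef_pos: [0.538, 0.2558, 0.2209]
tcp_rot: [-0.0, 0.817, 0.577, 0.002]
wrist_force: [-6.0, 1.6, 6.4]
opening: 0.0134
grip_force: 28.0
t 12.9 pos [0.538  0.2558 0.2209] shift [ 0.    -0.007 -0.019] turn [-0.005  0.005  0.002] F [-6.   1.6  6.4] open 0.0134 q [-0.16  0.45 -0.53  1.63  0.24  1.12 -1.09]
```

The bar is gripped. Next I'll work out the swing arc of radius 0.196 m with the tool kept vertical, so the bar turns between the pads.

```bash
python3 - <<'E'
import numpy as np
a=np.linspace(1.672,0,31);r=.196
y=-r*np.cos(a);z=r*np.sin(a)
P=np.c_[.3335*y,.9428*y,z]/.15
P=np.round(P-P[0],3);D=np.diff(P,axis=0)
for k in(0,10,20):print(",".join("1,%.3f,%.3f,%.3f,0,0,0"%tuple(d) for d in D[k:k+10]))
for k in(10,20,30):print((.538+.15*P[k,0]).round(4),(.2558+.15*P[k,1]).round(4),(.2209+.15*P[k,2]).round(4))
E
```

```text
1,-0.024,-0.068,0.005,0,0,0,1,-0.024,-0.069,0.002,0,0,0,1,-0.025,-0.069,-0.003,0,0,0,1,-0.024,-0.068,-0.007,0,0,0,1,-0.024,-0.068,-0.011,0,0,0,1,-0.024,-0.067,-0.015,0,0,0,1,-0.023,-0.066,-0.018,0,0,0,1,-0.023,-0.066,-0.023,0,0,0,1,-0.023,-0.064,-0.027,0,0,0,1,-0.022,-0.062,-0.030,0,0,0
1,-0.021,-0.061,-0.034,0,0,0,1,-0.021,-0.059,-0.037,0,0,0,1,-0.020,-0.057,-0.041,0,0,0,1,-0.020,-0.054,-0.044,0,0,0,1,-0.018,-0.052,-0.047,0,0,0,1,-0.018,-0.050,-0.051,0,0,0,1,-0.016,-0.047,-0.053,0,0,0,1,-0.016,-0.044,-0.056,0,0,0,1,-0.014,-0.041,-0.058,0,0,0,1,-0.014,-0.038,-0.061,0,0,0
1,-0.012,-0.035,-0.063,0,0,0,1,-0.011,-0.031,-0.064,0,0,0,1,-0.010,-0.028,-0.067,0,0,0,1,-0.009,-0.024,-0.068,0,0,0,1,-0.007,-0.021,-0.070,0,0,0,1,-0.006,-0.017,-0.070,0,0,0,1,-0.005,-0.013,-0.072,0,0,0,1,-0.003,-0.010,-0.072,0,0,0,1,-0.002,-0.005,-0.072,0,0,0,1,-0.001,-0.002,-0.073,0,0,0
0.5026 0.1558 0.2018
0.4759 0.0803 0.1296
0.466 0.0524 0.0259
```

```bash
python3 -m creep '[1,-0.024,-0.068,0.005,0,0,0,1,-0.024,-0.069,0.002,0,0,0,1,-0.025,-0.069,-0.003,0,0,0,1,-0.024,-0.068,-0.007,0,0,0,1,-0.024,-0.068,-0.011,0,0,0,1,-0.024,-0.067,-0.015,0,0,0,1,-0.023,-0.066,-0.018,0,0,0,1,-0.023,-0.066,-0.023,0,0,0,1,-0.023,-0.064,-0.027,0,0,0,1,-0.022,-0.062,-0.030,0,0,0,1,0,0,0,0,0,0]'; python3 rel.py .5026 .1558 .2018 1.231
```

```text
time: 14.0
eef_pos: [0.5015, 0.1533, 0.2]
tcp_rot: [-0.0, 0.817, 0.576, -0.0]
wrist_force: [-6.0, 0.9, 0.5]
opening: 0.0133
grip_force: 26.7
t 14.0 pos [0.5015 0.1533 0.2   ] shift [0.007 0.017 0.012] turn [-0.001 -0.     0.005] F [-6.   0.9  0.5] open 0.0133 q [ 0.01  0.36 -0.53  1.83  0.21  1.01 -0.95]
```

```bash
python3 -m creep '[1,-0.021,-0.061,-0.034,0,0,0,1,-0.021,-0.059,-0.037,0,0,0,1,-0.020,-0.057,-0.041,0,0,0,1,-0.020,-0.054,-0.044,0,0,0,1,-0.018,-0.052,-0.047,0,0,0,1,-0.018,-0.050,-0.051,0,0,0,1,-0.016,-0.047,-0.053,0,0,0,1,-0.016,-0.044,-0.056,0,0,0,1,-0.014,-0.041,-0.058,0,0,0,1,-0.014,-0.038,-0.061,0,0,0,1,0,0,0,0,0,0]'; python3 rel.py .4759 .0803 .1296 1.231
python3 - <<'E'
from h import *
cv2.imwrite("pics/sw.png",cv2.resize(camera("side")["pixels"][150:290,180:340],(640,560),interpolation=2))
E
```

```text
time: 15.1
eef_pos: [0.4749, 0.0783, 0.1272]
tcp_rot: [-0.0, 0.817, 0.576, -0.0]
wrist_force: [-5.6, 2.5, -0.6]
opening: 0.0138
grip_force: 25.9
t 15.1 pos [0.4749 0.0783 0.1272] shift [0.007 0.013 0.016] turn [-0.001 -0.001  0.005] F [-5.6  2.5 -0.6] open 0.0138 q [ 0.12  0.38 -0.5   2.01  0.24  0.81 -0.86]
```

View pics/sw.png

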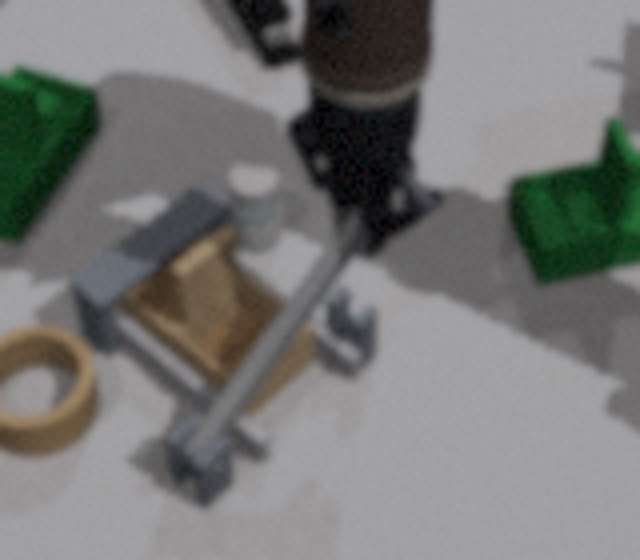

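The bar, from pivot (195,450) to gripper (360,235), is held at about 0.55 rad and turning between the pads. It is heading for the catch at (350,335) and the tray hasn't moved, so I'll keep lowering.

```bash
python3 -m creep '[1,-0.012,-0.035,-0.063,0,0,0,1,-0.011,-0.031,-0.064,0,0,0,1,-0.010,-0.028,-0.067,0,0,0,1,-0.009,-0.024,-0.068,0,0,0,1,-0.007,-0.021,-0.070,0,0,0,1,-0.006,-0.017,-0.070,0,0,0,1,-0.005,-0.013,-0.072,0,0,0,1,-0.003,-0.010,-0.072,0,0,0,1,-0.002,-0.005,-0.060,0,0,0,1,0,0,0,0,0,0,1,0,0,0,0,0,0]'; python3 rel.py .466 .0524 .0259 1.231
```

```text
time: 16.25
eef_pos: [0.4652, 0.051, 0.0369]
tcp_rot: [-0.0, 0.817, 0.577, -0.0]
wrist_force: [-6.9, 1.7, -1.3]
opening: 0.0139
grip_force: 25.8
t 16.25 pos [0.4652 0.051  0.0369] shift [ 0.005  0.009 -0.073] turn [-0.    -0.002  0.004] F [-6.9  1.7 -1.3] open 0.0139 q [ 0.1   0.5  -0.42  2.12  0.36  0.59 -0.92]
```

```bash
python3 -m creep '[1,0,0,-0.025,0,0,0,1,0,0,-0.025,0,0,0,1,0,0,-0.02,0,0,0,1,0,0,0,0,0,0]'; python3 -m creep '[1,0,0,-0.015,0,0,0,1,0,0,0,0,0,0]'; python3 rel.py .466 .0524 .0259 1.231
```

```text
time: 16.65
eef_pos: [0.4651, 0.0506, 0.0264]
tcp_rot: [-0.0, 0.817, 0.576, -0.001]
wrist_force: [-7.7, 0.5, -0.5]
opening: 0.0137
grip_force: 26.0
time: 16.85
eef_pos: [0.465, 0.0506, 0.0242]
tcp_rot: [-0.0, 0.817, 0.576, -0.001]
wrist_force: [-7.3, -0.8, 1.1]
opening: 0.0137
grip_force: 26.0
t 16.85 pos [0.465  0.0506 0.0242] shift [0.006 0.012 0.011] turn [ 0.001 -0.002  0.004] F [-7.3 -0.8  1.1] open 0.0137 q [ 0.09  0.52 -0.4   2.13  0.38  0.56 -0.94]
```

```bash
python3 -m creep '[1,0,0,-0.012,0,0,0,1,0,0,0,0,0,0]'; python3 -m creep '[1,0,0,-0.012,0,0,0,1,0,0,0,0,0,0]'
python3 - <<'E'
from h import *
p=camera("side");L=world(p).reshape(-1,3);L=L[~np.isnan(L[:,0])]-[.583,.118,0]
c,s=np.cos(-.34),np.sin(-.34);L=np.c_[c*L[:,0]+s*L[:,1],-s*L[:,0]+c*L[:,1],L[:,2]]
b=L[(abs(L[:,0]+.088)<.006)&(abs(L[:,1])<.05)&(L[:,2]>.035)]
print(len(b),np.polyfit(b[:,1],b[:,2],1))
E
```

```text
time: 17.05
eef_pos: [0.4651, 0.0506, 0.0225]
tcp_rot: [-0.0, 0.817, 0.576, -0.001]
wrist_force: [-7.0, 0.6, 0.9]
opening: 0.0134
grip_force: 26.0
time: 17.25
eef_pos: [0.4651, 0.0506, 0.0207]
tcp_rot: [-0.0, 0.817, 0.576, -0.0]
wrist_force: [-7.7, 0.5, -0.2]
opening: 0.0142
grip_force: 26.0
118 [-2.1674691   0.10058447]
```

```bash
cat > bar.py <<'E'
from fit import *
c,s=np.cos(-.34),np.sin(-.34)
for n in("side","top"):
    p=camera(n);L=world(p).reshape(-1,3);L=L[~np.isnan(L[:,0])]-[.583,.118,0]
    L=np.c_[c*L[:,0]+s*L[:,1],-s*L[:,0]+c*L[:,1],L[:,2]]
    for y in(.06,.04,.02,0,-.02,-.04,-.06):
        b=L[(L[:,0]>-.1)&(L[:,0]<-.078)&(abs(L[:,1]-y)<.01)&(L[:,2]>.02)&(L[:,2]<.1)]
        if len(b)>3: print(n,y,len(b),np.percentile(b[:,2],[10,50,90]).round(4),b[:,0].mean().round(3))
    cv2.imwrite(f"pics/{n}bar.png",cv2.resize(p["pixels"][170:290,180:340] if n=="side" else p["pixels"][140:230,150:270],(640,480),interpolation=2))
E
python3 bar.py
```

```text
side 0.06 55 [0.0322 0.0548 0.0595] -0.093
side 0.04 46 [0.0401 0.0562 0.0595] -0.093
side 0.02 43 [0.0429 0.0563 0.059 ] -0.092
side 0 42 [0.0434 0.0553 0.0597] -0.093
side -0.02 44 [0.0407 0.0558 0.0592] -0.092
side -0.04 45 [0.0284 0.0559 0.0588] -0.092
side -0.06 48 [0.0353 0.0563 0.0631] -0.091
top 0.06 30 [0.0323 0.0558 0.0596] -0.088
top 0.04 25 [0.0348 0.0555 0.0595] -0.09
```

View pics/sidebar.png

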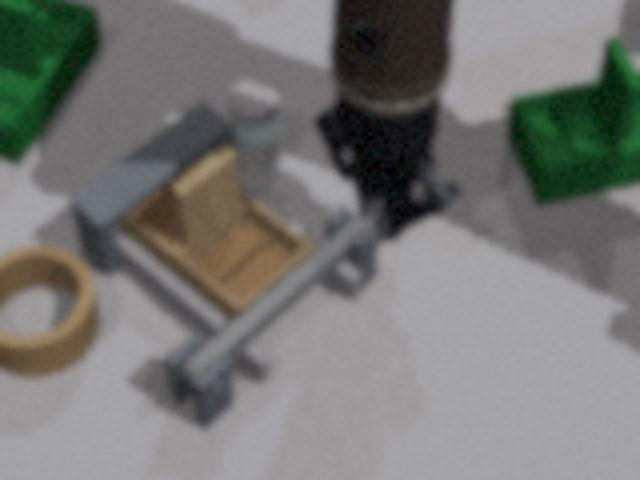

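The bar lies level in its catch at (350,240): its top edge is at 59 mm all along. Now I'll release and rise straight up.

```bash
python3 -m creep '[0.1,0,0,0,0,0,0,0.1,0,0,0,0,0,0,0.1,0,0,0,0,0,0,0.1,0,0,0,0,0,0,0.1,0,0,0.1,0,0,0,0.1,0,0,0.2,0,0,0,0.1,0,0,0.25,0,0,0,0.1,0,0,0.25,0,0,0,0.1,0,0,0.25,0,0,0,0.1,0,0,0,0,0,0,0.1,0,0,0,0,0,0]'; python3 bar.py
python3 - <<'E'
from fit import *
p=camera("side");P=world(p).reshape(-1,3);d=P[~np.isnan(P[:,0])]-[.583,.118,0];c,sn=np.cos(-.34),np.sin(-.34);L=np.c_[c*d[:,0]+sn*d[:,1],-sn*d[:,0]+c*d[:,1],d[:,2]]
m=L[(L[:,0]>-.075)&(L[:,0]<.041)&(abs(L[:,1])<.043)&(L[:,2]>.02)&(L[:,2]<.125)]
print(fit(m,TRAY,[[0,0,0]]))
E
```

```text
time: 18.5
eef_pos: [0.4675, 0.0511, 0.179]
tcp_rot: [0.001, 0.817, 0.576, 0.002]
wrist_force: [-0.6, -0.9, 0.3]
opening: 0.0389
grip_force: 0.0
side 0.06 54 [0.0323 0.0549 0.0588] -0.093
side 0.04 47 [0.0401 0.0556 0.0588] -0.093
side 0.02 44 [0.0423 0.0552 0.0587] -0.092
side 0 40 [0.0455 0.0562 0.0589] -0.092
side -0.02 45 [0.0409 0.0551 0.058 ] -0.092
side -0.04 44 [0.0299 0.0548 0.0577] -0.093
side -0.06 50 [0.0408 0.0571 0.0631] -0.089
(array([-0.00148207,  0.00062187, -0.0051394 ]), np.float64(0.0010374034408887275), 949)
```

View pics/sidebar.png

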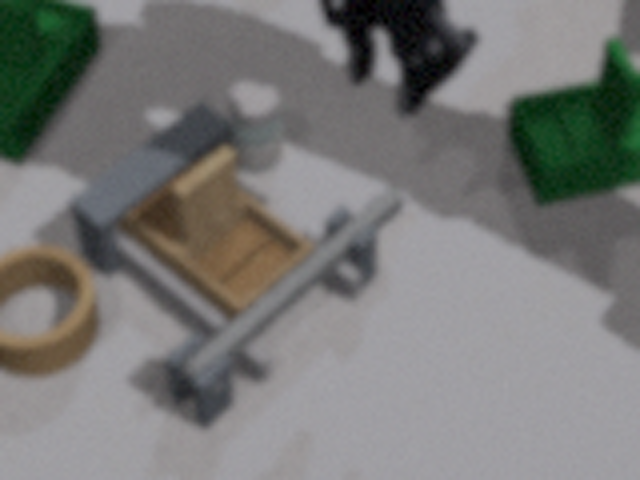

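The bar rests level in its catch at (350,245), the tray is home and the gripper is clear of everything at (390,60).

```bash
python3 -c "
from rig import sign_off
print(sign_off())"
```

```text
the job is handed in; nothing more can be done
None
```

The job is handed in: in the last pictures the plywood tray was home against the back stop (about 1.5 mm by my fit) and the bar lay level in its catch, lowered under grip; no bystander was seen to move, about 18.5 s were used, and no verdict came back.

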